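# Change gear on the balm turntable and start it

## Robot

A 6-joint arm with a two-finger parallel gripper is mounted at the origin on a cart in front of the work surface, level with it; the furniture and walls round the work are solid. World frame = base frame: x ahead of the robot, y to its left, z up, the work surface at z = 0. Lengths are in m, angles in rad, forces in N, time in s.
With the tool pointing down it reaches from about 0.275 to 1 m from the base axis. Payload 8.4 kg.
Tool frame: the origin (TCP) lies on the centre line of the jaws, within the pads' length; the fingertips stand 17 mm ahead of it and the grasp point (between the pads) lies 2 mm behind it (bot.tcp_to_tips is the y of the fingertips in the tool frame, in m); y points along the fingers, z is the direction in which the jaws open and shut, and the axes are right-handed (so a half turn about y gives the same grasp; the last joint's range is limited). The gripper opens to 85 mm and grips with 20 to 120 N. Pads are 22 mm wide; open, the fingers measure 114 mm over their backs; the gripper's body (76 mm by 85 mm) begins 54 mm behind the grasp point. The pads swing forward as they close: fully open they stand 13 mm farther back than shut.
Start: joints at [-1.117, 0.353, 1.633, -0, 1.155, -0.002], TCP at [0.275, -0.561, 0.248] pointing down, gripper open.
Joint ranges: [-2.63, 2.63], [-0.92, 2.1], [0.06, 2.66], [-1.3, 4.44], [0, 2.69], [-3.02, 3.02]. Speed limits (rad/s): [2.22, 2.22, 2.79, 3.14, 3.14, 3.14].

## Interface

Orientations are given as a unit quaternion [x, y, z, w].
In Python, from workcell import bot, hand, kinematics, get_obs, vision, hand_in gives the robot as it stands. The module is installed in compiled form; this text tells all that it offers. Calls block until the motion is done:
- bot.reach(position, orientation): joint-space move of the TCP to a pose.
- bot.servo_line(position, ori=None, velocity=0.15): straight line of the TCP; ori=None keeps the orientation; velocity is the mean speed in m/s.
- bot.goto_joints(angles): joint-space move.
- hand.move_gripper(opening, strength=None): finger opening in m; strength is the grip in N (None keeps the last); returns when the fingers have stopped.
- bot.dwell(seconds).
- kinematics.solve_ik(position, orientation): joint angles nearest the present ones, or None.
- get_obs(): the state.
- vision.read_camera(name): name is "scene" or "top" or "wrist"; returns a dict with "frame" (480x640x3 uint8, red, green, blue), "intrinsics" (3x3 intrinsics, pixels), "view" (4x4, takes a point from world to camera coordinates). Camera axes: x right, y down, z forward; pixel columns grow to the right and rows downward; lengths in m; the calibration is good to about 2 mm. A picture is of the moment at which its call begins. There is no depth.
A pose or a line that the arm cannot do raises bot.IKError and nothing moves.
- hand_in(): hands the job in, once; it reports no verdict.
The state is a dict: "time_s": time; "joint_pos": joint angles; "joint_vel": joint speeds; "joint_efforts": joint torques, N m; "position": TCP position; "orientation": TCP orientation; "wrist_force": force on the tool from outside, world axes, zero at the start; "ft_torque": the same for the moment, N m; "gripper_width": finger opening in m.
Only numpy, scipy, OpenCV 4.12 (cv2) and the standard library are available. Lean on these libraries where they do the work, as an engineer would, in place of code of your own. Each camera call takes 0.05 s, during which the arm holds its last target.

## Task

The bench turntable has been left in the wrong gear. With the fingertips, push its ball-topped gear lever out of the middle slot, through the open gate and fully home into the slot marked by the yellow badge; then, with the lever in gear, press the green start button right down and let it spring back. Push the lever, do not grip or force it, and leave the red stop button, the open tins, the spatula and the marker alone.

Things in the scene. Friction and masses are not known exactly. Their poses are not given: they have to be found in the camera images.
- turntable: teal bench turntable for balm tins, fixed, 170 x 380 mm. Origin on the table under its middle; x to its back, y to its left, z up; turned up to 0.3 rad. Right part (y -180 to +32 mm): gearbox 87 mm high with gate, lever and both buttons on top. Left part: platter 156 mm across, centre at y +115 mm, top at 74 mm; it does not turn.
- gate_centre (a point): centre of the top of the steel gate plate, 92 mm above the table; axes as the turntable's. Three columns of slots run along x at y = -24, 0, +24 mm, joined only by the cross channel at x = 0 (neutral). Slots are 15 mm wide, channel 16, stem 9; lands between columns have round noses. At plate height the slot ends stop the stem's axis at x = -22 or +22 mm.
- lever_knob (a point): centre of the black ball (32 mm across) on top of the lever, 55 mm above gate_centre when upright. The lever tilts about a point 70 mm below gate_centre, 125 mm from the ball's centre, so the ball moves about 1.75 times as far as the stem in the plate: 37 mm along x to a slot end, 40 mm along y to an outer column; it sinks up to 12 mm.
- lever_stem (a point): point on the axis of the lever's 9 mm stem, 70 mm from its pivot: shows where the stem stands in the gate plate. It starts in the middle column's slot nearer the robot (black badge), not always at its very end.
- gear_along (a joint): tilt of the lever along the turntable's x, rad; 0 in neutral, positive to the back (+x), about -0.30 and +0.30 at the slot ends. Friction holds it where it is left: about 3 N at the ball moves it.
- gear_across (a joint): tilt of the lever along the turntable's y, rad; 0 in the middle column, positive to the left (+y), about +0.33 and -0.33 in the outer columns. Same friction.
- badge_yellow: yellow disc, 16 mm across, fixed on the gate plate just beyond the end of the wanted slot. Yellow, blue, green and red badges mark the four outer slots in changing order, at x = +-37.5 and y = +-24 mm from gate_centre; with the lever home the stem's axis stands about 15.5 mm from the badge's centre, the ball almost over it. Origin: centre of its underside.
- start (a joint): travel of the green start button, m: 0 up, 0.006 right down. Spring: moves from about 1.5 N, right down at 5 N.
- start_top (a point): centre of the top of the green start button, 26 mm in diameter, facing up, 109 mm above the table, near edge of the gearbox; it moves with the button.
- stop (a joint): travel of the red stop button (32 mm, far edge of the gearbox), m: 0 up; not to be pressed.
- platter_tin: open balm tin with pink filling, 70 mm across, 31 mm high, loose on the platter. Origin: centre of its underside.
- right_tin: open balm tin, same size, loose on the table beside the right end of the turntable.
- left_tin: open balm tin, same size, loose on the table beside the left end of the turntable.
- spatula: spatula with wooden handle, 231 mm long along its y, 16 mm high, loose on the table in front of the turntable.
- marker: blue and grey marker, 132 mm long along its y, 16 mm high, loose on the table in front of the turntable.
There are look-alikes about, which are no part of the job. What is shaped like the platter_tin but blue or orange is not meant.

How it is judged:
On the way, in this order (a step that is already met when the one before it is completed fails the run):
1. the lever is home in the slot of the yellow badge (horizontal distance between lever_stem and badge_yellow below 0.0195 m), for 0.2 s.
2. the green start button is right down (value of joint start above 0.005 m), for 0.05 s.
At the end, for the whole second after the job is handed in: The lever stem rests within 19.5 mm (horizontally) of the yellow badge, i.e. within about 4 mm of its slot end; the start button was then pressed by over 5 of its 6 mm and is up again (under 1 mm); stop button up; tin still on the platter (horizontal distance between lever_stem and badge_yellow below 0.0195 m and value of joint each of start, stop below 0.001 m and velocity of joint gear_along between -0.05 and 0.05 rad/s and velocity of joint gear_across between -0.05 and 0.05 rad/s and z of platter_tin in the frame of turntable above 0.07 m); the robot touches nothing.
It fails at once if start pressed while the lever is not home in the yellow slot (value of joint start above 0.003 m and not (horizontal distance between lever_stem and badge_yellow below 0.0195 m)).
It fails at once if stop button pressed (value of joint stop above 0.003 m).
It fails at once if the lever gripped or forced (more than 35 N from the fingers) (contact force between the fingers and gear_along above 35 N).
It fails at once if a tin moved by more than 15 mm or lifted (distance of any of platter_tin, right_tin, left_tin from where it was at the start of the episode above 0.015 m).
It fails at once if the spatula or the marker moved by more than 20 mm or lifted (distance of any of spatula, marker from where it was at the start of the episode above 0.02 m).
It also fails if it takes over 51 s, if anything falls off the work surface, if the arm or the gripper's body presses on something with over 40 N, if the wrist force passes 120 N, or if a joint passes its speed limit or range.

## Working session

There is one attempt and no reset: what is moved stays moved. The work goes in short steps, each a Python script; the robot and the scene stay as the last script left them, time stands still between calls to the robot, and variables do not carry over. Pictures are saved under pics/ and viewed, and the job is handed in when it is done.

```bash
mkdir -p pics; cat > h.py <<'E'
import numpy as np, cv2
from workcell import bot, hand, kinematics, get_obs, vision, hand_in
def snap(n,f):
    d=vision.read_camera(n); cv2.imwrite('pics/'+f,cv2.cvtColor(d['frame'],cv2.COLOR_RGB2BGR))
    np.savez('pics/'+f[:-4]+'.npz',frame=d['frame'],K=d['intrinsics'],V=d['view']); return d
def ray(d,u,v):
    K=np.array(d['intrinsics']);V=np.array(d['view'])
    r=np.linalg.inv(K)@[u,v,1.]; R=V[:3,:3]
    return -R.T@V[:3,3], R.T@r
def onplane(d,u,v,z):
    o,r=ray(d,u,v); return o+r*(z-o[2])/r[2]
def proj(d,p):
    V=np.array(d['view']);q=V[:3,:3]@np.array(p)+V[:3,3];k=np.array(d['intrinsics'])@q;return k[:2]/k[2]
E
python3 - <<'E'
from h import *
for n in ['scene','top','wrist']: snap(n,n+'0.png')
o=get_obs();print(o['time_s'],o['position'],o['orientation'],o['gripper_width'],bot.tcp_to_tips)
E
```

```text
0.15 [ 0.27497549 -0.56089546  0.24774289] [-0.15982704  0.68918423 -0.68846418  0.15967932] 0.08575524468538294 0.017
```

View pics/scene0.png

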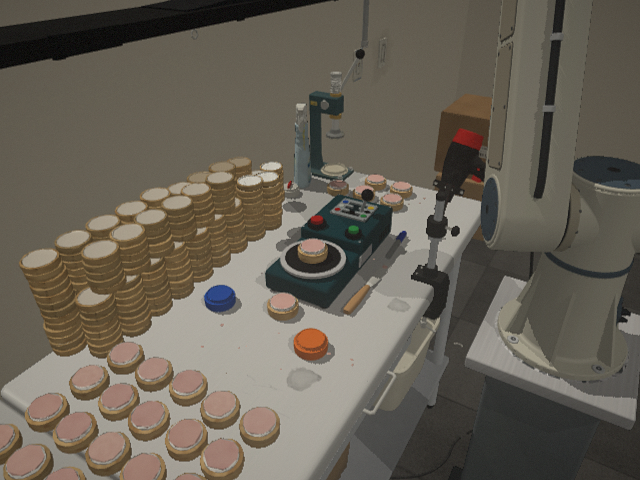

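View pics/top0.png

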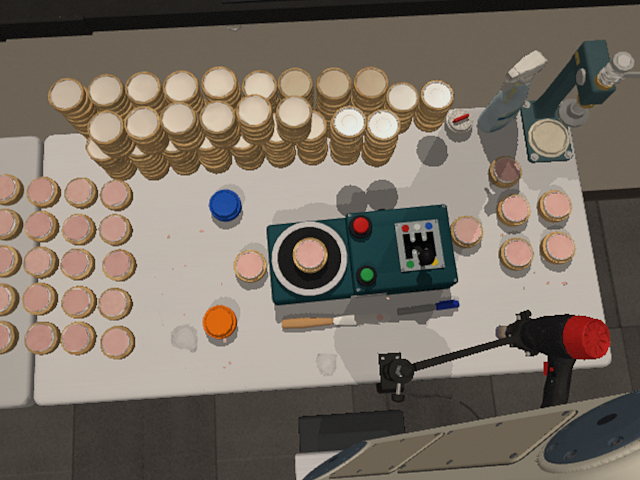

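View pics/wrist0.png

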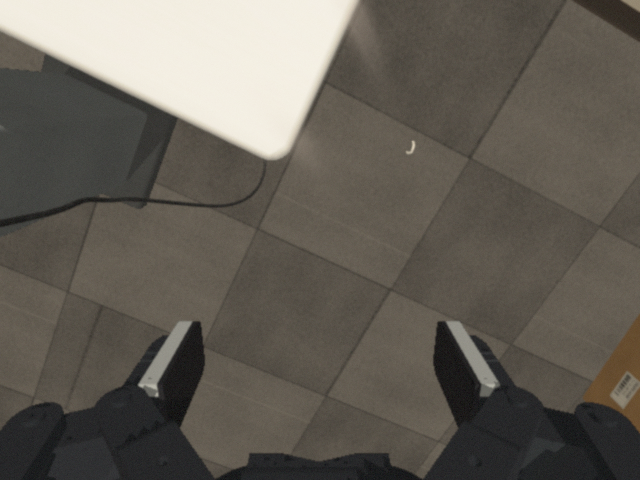

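```bash
python3 - <<'E'
import cv2
a=cv2.imread('pics/top0.png');c=cv2.resize(a[195:310,340:470],None,fx=6,fy=5.2,interpolation=cv2.INTER_CUBIC)
cv2.imwrite('pics/top0c.png',cv2.resize(a[200:300,345:470],None,fx=6,fy=6,interpolation=cv2.INTER_CUBIC))
a=cv2.imread('pics/scene0.png')
cv2.imwrite('pics/scene0c.png',cv2.resize(a[180:270,290:410],None,fx=6,fy=6,interpolation=cv2.INTER_CUBIC))
E
```

```text
(no output)
```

View pics/top0c.png

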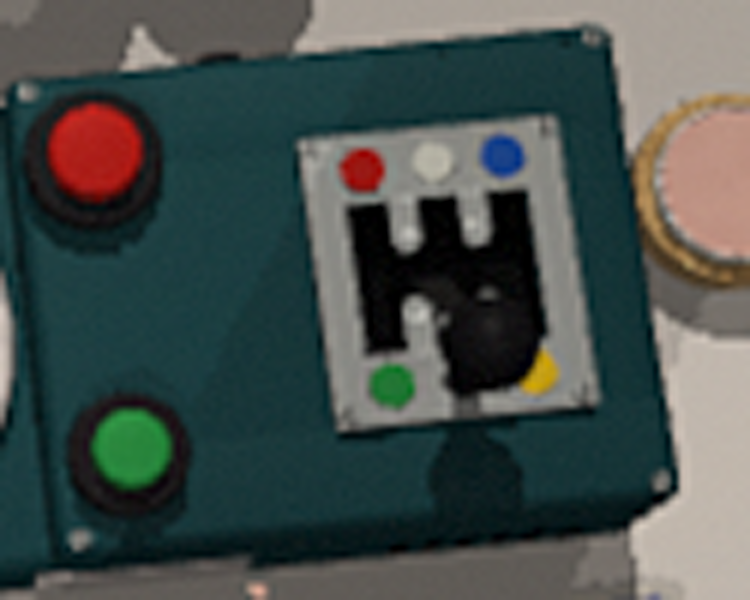

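View pics/scene0c.png

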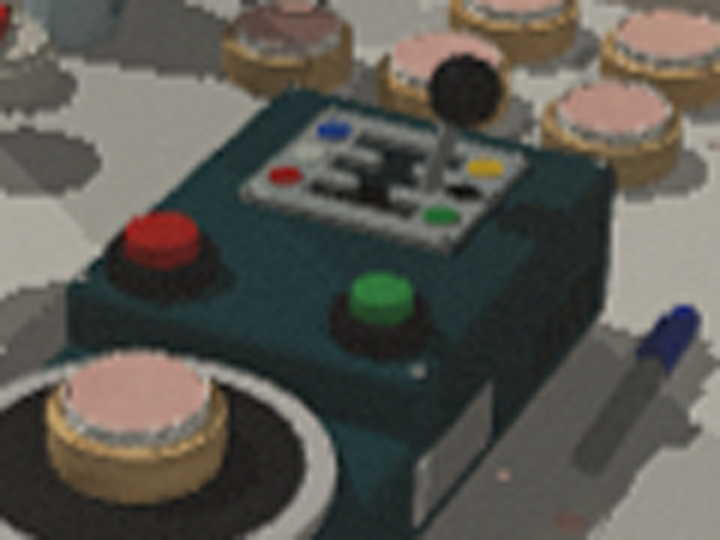

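Candidates in the top view:
- **Yellow badge:** crop (541,372) → top (435,262), the only yellow disc. The blue (429,226), red (405,228) and green (410,264) discs are the other slots, and the black/white ones are the middle slots.
- **Lever ball:** black, about (427,256). The other black ball in the scene view, (360,54), is on the wall.
- **Start button:** the large green disc with a black collar at (367,274), not the green badge at (410,264).
- **Stop button:** red at (361,226). The red heat-gun part at (585,338) is unrelated.

The yellow slot is the near-right one. The route is +x to neutral, −y to the right column, then −x home.

```bash
cat >> h.py <<'E'
def load(f):
    z=np.load('pics/'+f);return dict(frame=z['frame'],intrinsics=z['K'],view=z['V'])
def blobs(d,name,box,amin=6):
    hsv=cv2.cvtColor(d['frame'],cv2.COLOR_RGB2HSV)
    H,S,Vv=[hsv[...,i].astype(int) for i in range(3)]
    m={'red':((H<8)|(H>172))&(S>170)&(Vv>90),'green':(H>50)&(H<75)&(S>130)&(Vv>70),'yellow':(H>18)&(H<32)&(S>150)&(Vv>110),'blue':(H>105)&(H<125)&(S>140)&(Vv>90)}[name]
    k=np.zeros(m.shape,np.uint8);x0,y0,x1,y1=box;k[y0:y1,x0:x1]=1
    n,l,s,c=cv2.connectedComponentsWithStats((m*k).astype(np.uint8))
    return [(c[i].round(2),s[i,4]) for i in range(1,n) if s[i,4]>=amin]
E
python3 - <<'E'
from h import *
t=load('top0.npz');s=load('scene0.npz')
for n in ['red','green','yellow','blue']:
    print(n,'top',blobs(t,n,(345,200,450,290)),'scene',blobs(s,n,(290,180,395,245)))
for d in (t,s): print(ray(d,320,240))
def badge(d,n,i):
    return onplane(d,*blobs(d,n,(395,215,450,290) if d is t else (330,195,378,220))[i][0],0.0935)
for n in ['red','green','yellow','blue']:
    for d in (t,s):
        b=blobs(d,n,(395,215,450,290) if d is t else (330,195,378,220),4); print(n,[(onplane(d,*c,0.0935).round(4),a) for c,a in b])
E
```

```text
red top [(array([360.28, 224.47]), np.int32(195)), (array([405.08, 227.97]), np.int32(36))] scene [(array([337.  , 208.62]), np.int32(8)), (array([316.3 , 218.57]), np.int32(60))]
green top [(array([409.94, 263.78]), np.int32(36)), (array([366.48, 274.04]), np.int32(137))] scene [(array([363. , 215.5]), np.int32(10)), (array([353.19, 228.37]), np.int32(59))]
yellow top [(array([434.71, 261.96]), np.int32(24))] scene [(array([370. , 207.5]), np.int32(10))]
blue top [(array([428.42, 225.42]), np.int32(33))] scene [(array([345.  , 201.38]), np.int32(8))]
(array([0.30460573, 0.10118707, 1.22984292]), array([ 0.22728082, -0.01843211, -0.97369775]))
(array([0.02359771, 0.94781183, 0.74992874]), array([ 0.42607857, -0.727629  , -0.53820947]))
red [(array([ 0.5831, -0.0951,  0.0935]), np.int32(36))]
red [(array([ 0.5825, -0.096 ,  0.0935]), np.int32(8))]
green [(array([ 0.5085, -0.0972,  0.0935]), np.int32(36))]
green [(array([ 0.5067, -0.0975,  0.0935]), np.int32(10))]
yellow [(array([ 0.5088, -0.1472,  0.0935]), np.int32(24))]
yellow [(array([ 0.5096, -0.1453,  0.0935]), np.int32(10))]
blue [(array([ 0.5852, -0.1431,  0.0935]), np.int32(33))]
blue [(array([ 0.5831, -0.1424,  0.0935]), np.int32(8))]
```

```bash
cat >> h.py <<'E'
def tri(d1,p1,d2,p2):
    A=[];b=[]
    o1,r1=ray(d1,*p1);o2,r2=ray(d2,*p2)
    M=np.stack([r1,-r2],1);x=np.linalg.lstsq(M,o2-o1,rcond=None)[0]
    a,c=o1+x[0]*r1,o2+x[1]*r2;return (a+c)/2,np.linalg.norm(a-c)
E
python3 - <<'E'
from h import *
t=load('top0.npz');s=load('scene0.npz')
def P(n,a,b):
    p,e=tri(t,a,s,b);print(n,p.round(4),'gap',round(e,4))
print('base',proj(t,[0,0,0]),proj(s,[0,0,0]))
P('gun red',(587,338),(467,138));P('gun muzzle',(515,333),(444,195));P('joint',(398,370),(437,227))
P('redstop',(360.28,224.47),(316.3,218.57));P('start',(366.5,274.0),(353.2,228.4))
# ball: dark blob
for d,box,f in ((t,(400,235,450,285),'t'),(s,(352,182,384,212),'s')):
    g=cv2.cvtColor(d['frame'],cv2.COLOR_RGB2GRAY);x0,y0,x1,y1=box
    print(f);print(g[y0:y1:2,x0:x1:2] if f=='t' else g[y0:y1,x0:x1])
E
```

```text
base [380.3642329  529.66840623] [557.80811719 334.32693376]
gun red [ 0.3348 -0.3518  0.252 ] gap 0.0019
gun muzzle [ 0.3563 -0.2822  0.1091] gap 0.0012
joint [ 0.3002 -0.0459  0.1486] gap 0.0056
redstop [ 0.5925 -0.0038  0.1065] gap 0.0017
start [ 0.4905 -0.0074  0.1068] gap 0.0021
t
[[138  94   0   0   0 127 138  92   0   3   0 132 136  92   1   5   6 135
  134 141  67  43  42  43  42]
 [137 112   0   0   0 128 147 107   0   1   0 147 162 102   0   6   0 129
  134 138  93  44  43  44  41]
 [138 133   0   2   2 108 170 149   0   3   3  98 149  87   0   0   0 118
  138 135 106  41  44  43  42]
 [136 147   0   0   5  10 123  75   0   0   0   3  25   0   1   0   1  99
  139 137 113  41  40  44  39]
 [137 144  34   2   7   0   0   0   2   4   2   2   5   4   4   6   0  76
  140 135 135  37  41  40  41]
 [137 142  61   6  10   1   2   3   6   6   5   6   0  10   5   9   0  22
  145 134 144  40  43  45  42]
 [140 138  92   0   7   4   3  17  28  28  24   4   0  25   4   5   5  22
  137 134 140  61  44  41  42]
 [139 137 100   0  11   0  34 100  31  23  28  16  28  73  24   6   6   0
  13
[... 5105 characters left out ...]
5 119  70  49  45  43  45  46  47]
 [ 68  53  37  34  38  32  47  89  87  83  72  72  60  43  65 108 134 136
  133 137 139 133 121 114 102  83  47  49  46  48  49  48]
 [ 56  42  35  35  34  37  56 119 116  82  70  75 101  83  94 123 130 128
  128 128 127 132 121 113  83  49  37  47  50  48  48  48]
 [ 33  33  34  34  34  33  51  77  98  73  70  79 124 126 121 113 112 114
  116 113 110 107 111  85  58  43  40  50  48  48  50  50]
 [ 31  34  39  50  50  37  37  63  92  72  71  73 100 103 101  82 104 113
  124 124 123 115  83  57  41  48  46  48  46  47  49  48]
 [ 27  27  46  94  98  99  80  84  91  73  79  84  56  25  21  26  28  69
  112 122 109  93  59  41  45  47  48  49  49  47  46  47]]
```

```bash
python3 - <<'E'
import cv2
a=cv2.imread('pics/top0.png')
cv2.imwrite('pics/top0d.png',cv2.resize(a[290:440,340:640],None,fx=2.6,fy=2.6,interpolation=cv2.INTER_CUBIC))
a=cv2.imread('pics/scene0.png')
cv2.imwrite('pics/scene0d.png',cv2.resize(a[80:330,390:640],None,fx=2.4,fy=2.4,interpolation=cv2.INTER_CUBIC))
E
```

```text
(no output)
```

View pics/scene0d.png

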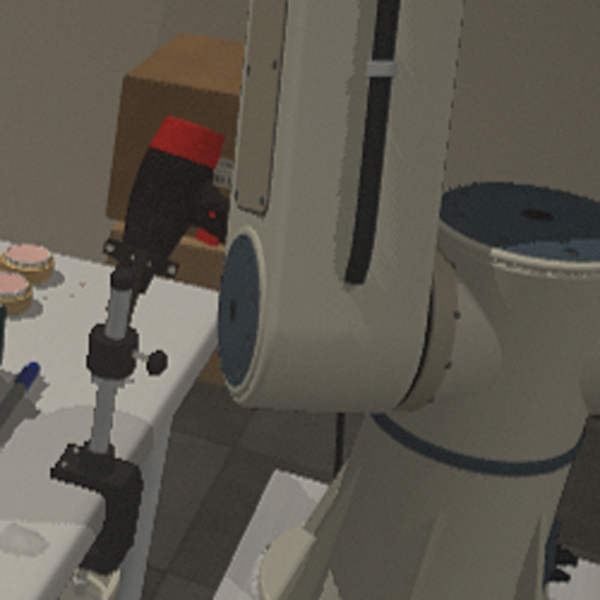

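View pics/top0d.png

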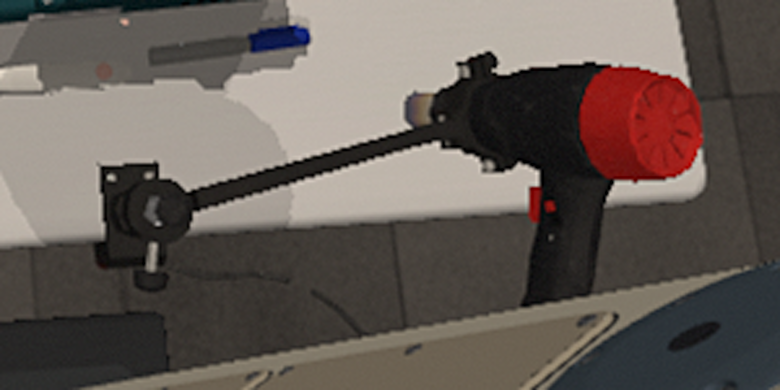

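```bash
python3 - <<'E'
from h import *
from scipy.spatial.transform import Rotation as R
t=load('top0.npz');s=load('scene0.npz')
for a,b in (((427,256.5),(367,194.7)),): print(tri(t,a,s,b))
q=get_obs()['orientation'];print(R.from_quat(q).as_matrix().round(3))
hand.move_gripper(0.0,20)
p=get_obs()['position']
bot.servo_line([p[0],p[1],0.52],velocity=0.3)
yaw=0.033
for k in range(4):
    # tool y down, tool z heading angle
    a=yaw+k*np.pi/2
    z=np.array([np.cos(a),np.sin(a),0]);y=np.array([0,0,-1.]);M=np.stack([np.cross(y,z),y,z],1)
    qq=R.from_matrix(M).as_quat();j=kinematics.solve_ik([0.546,-0.12,0.3],qq);print(k,qq.round(4),None if j is None else np.round(j,2))
o=get_obs();print(o['time_s'],o['position'],o['gripper_width'],bot.tcp_to_tips,o['wrist_force'])
E
```

```text
(array([ 0.511167  , -0.12343263,  0.14131289]), np.float64(0.0015396740068011924))
[[-0.898 -0.     0.44 ]
 [-0.44   0.001 -0.898]
 [-0.    -1.    -0.001]]
0 [ 0.5082 -0.4917  0.4917 -0.5082] [-0.22  0.2   1.72 -0.    1.22 -0.25]
1 [ 0.707   0.0117 -0.0117 -0.707 ] [-0.22  0.2   1.72 -0.    1.22 -1.82]
2 [ 0.4917  0.5082 -0.5082 -0.4917] [-0.22  0.2   1.72 -0.    1.22  2.89]
3 [-0.0117  0.707  -0.707   0.0117] [-0.22  0.2   1.72 -0.    1.22  1.32]
1.975 [ 0.27491854 -0.56085148  0.51814671] 2.8394499505249418e-05 0.017 [-0.78598821  0.46208271  0.54554827]
```

```bash
cat >> h.py <<'E'
from scipy.spatial.transform import Rotation as Rot
YAW=0.033; G=np.array([0.546,-0.120])
Q=Rot.from_matrix(np.stack([np.cross([0,0,-1.],[np.cos(YAW-np.pi/2),np.sin(YAW-np.pi/2),0]),[0,0,-1.],[np.cos(YAW-np.pi/2),np.sin(YAW-np.pi/2),0]],1)).as_quat()
def W(x,y,z):
    c,s=np.cos(YAW),np.sin(YAW); return [G[0]+c*x-s*y,G[1]+s*x+c*y,z]
def L(p):
    c,s=np.cos(YAW),np.sin(YAW);d=np.array(p[:2])-G;return np.array([c*d[0]+s*d[1],-s*d[0]+c*d[1]])
def st(m=''):
    o=get_obs();print(m,'t',round(o['time_s'],2),'L',(L(o['position'])*1000).round(1),'z',round(o['position'][2],4),'F',np.round(o['wrist_force'],1));return o
E
python3 - <<'E'
from h import *
bot.reach(W(-0.078,-0.001,0.40),Q); st('over')
bot.servo_line(W(-0.078,-0.001,0.19),velocity=0.25); st('down')
snap('scene','s1.png');snap('top','t1.png');snap('wrist','w1.png')
E
```

```text
over t 3.77 L [-77.9  -1.6] z 0.4001 F [-0.3 -0.1  0.4]
down t 4.76 L [-77.3  -1.4] z 0.191 F [-0.1  0.2  0.2]
```

View pics/s1.png

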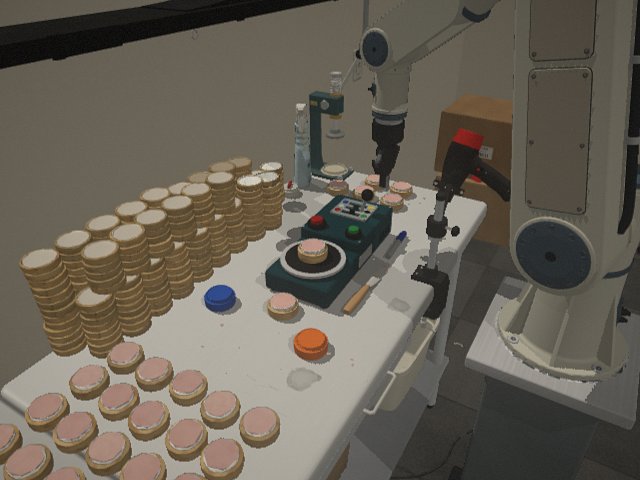

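View pics/t1.png

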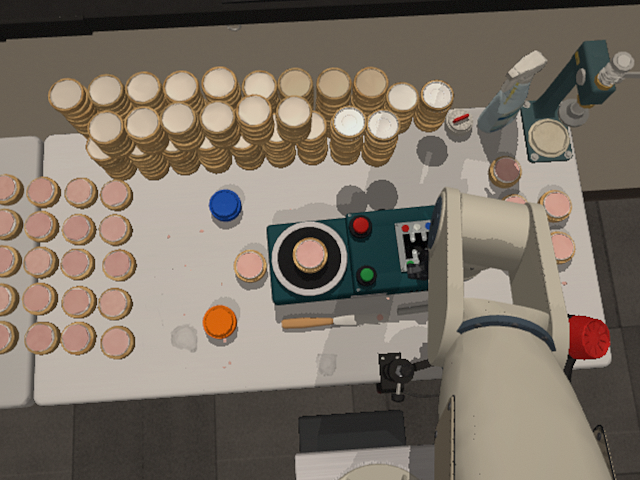

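View pics/w1.png

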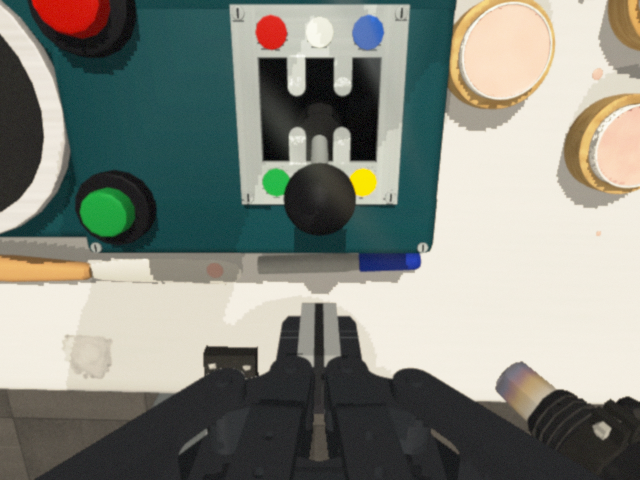

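The wrist view shows the ball at (320,198), the yellow badge at (363,182) and the start button at (107,213). The fingertips at (320,310) are in line with the ball. I'll refine the gate frame from this view, then make the first push.

```bash
python3 - <<'E'
from h import *
d=load('w1.npz')
for n in ['red','green','yellow','blue']:
    for c,a in blobs(d,n,(240,0,420,200),60): 
        p=onplane(d,*c,0.0935);print(n,c,a,p.round(4),(L(p)*1000).round(1))
for n in ['green']:
    for c,a in blobs(d,n,(60,150,160,260),60): p=onplane(d,*c,0.109);print('start',c,a,p.round(4),(L(p)*1000).round(1))
p=onplane(d,320,198,0.1413);print('ball',p,(L(p)*1000).round(1))
print(ray(d,320,240))
E
```

```text
red [270.85  32.03] 783 [ 0.5836 -0.0967  0.0935] [38.3 22.1]
green [275.55 181.82] 537 [ 0.509  -0.0989  0.0935] [-36.2  22.3]
yellow [362.85 181.67] 551 [ 0.5107 -0.1472  0.0935] [-36.2 -26. ]
blue [374.1  28.1] 325 [ 0.587  -0.1475  0.0935] [ 40.1 -28.8]
start [106.59 211.71] 2105 [ 0.4933 -0.0115  0.109 ] [-49.1 110.2]
ball [ 0.51181368 -0.12314904  0.1413    ] [-34.3  -2. ]
(array([ 0.55257734, -0.12078863,  0.31677816]), array([-0.32503417, -0.01633499, -0.94556804]))
```

```bash
sed -i 's/^YAW=.*/YAW=0.031; G=np.array([0.5469,-0.1215])/' h.py
python3 - <<'E'
from h import *
bot.servo_line(W(-0.076,0,0.142),velocity=0.15); st('low')
bot.servo_line(W(-0.062,0,0.142),velocity=0.05); st('near')
for x in (-0.050,-0.040,-0.032,-0.027):
    bot.servo_line(W(x,0,0.142),velocity=0.04); st(x)
d=snap('wrist','w2.png');snap('scene','s2.png')
E
```

```text
low t 5.38 L [-75.9  -0. ] z 0.1424 F [ 0.9 -0.4  0. ]
near t 5.81 L [-61.5  -0. ] z 0.1423 F [ 0.4  0.3 -0.7]
-0.05 t 6.26 L [-49.8   0. ] z 0.1419 F [-2.2 -0.2  2.1]
-0.04 t 6.66 L [-39.6  -0. ] z 0.142 F [-0.9 -0.1  1.7]
-0.032 t 7.01 L [-31.5  -0. ] z 0.142 F [-1.3 -0.2  1.3]
-0.027 t 7.28 L [-26.7   0. ] z 0.142 F [-1.2  0.2  0.4]
```

View pics/w2.png

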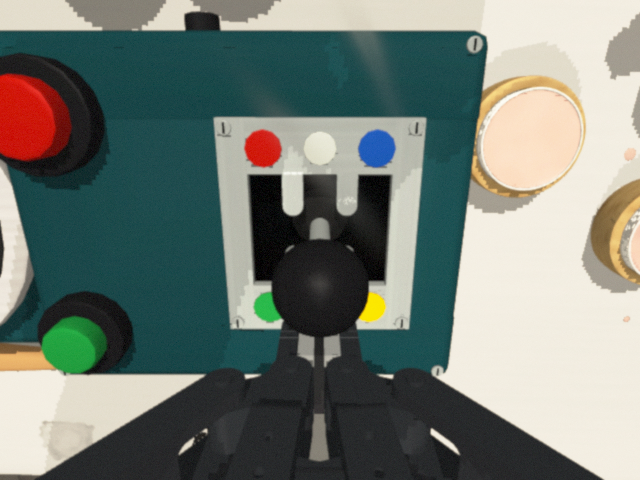

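```bash
cat > m.py <<'E'
from h import *
def badges(d,box):
    for n in ['red','green','yellow','blue']:
        for c,a in blobs(d,n,box,60):
            p=onplane(d,*c,0.0935);print(n,c,a,p.round(4),(L(p)*1000).round(1))
def ball(d,z,box):
    g=cv2.cvtColor(d['frame'],cv2.COLOR_RGB2GRAY);x0,y0,x1,y1=box
    c=cv2.HoughCircles(cv2.GaussianBlur(g,(5,5),1)[y0:y1,x0:x1],cv2.HOUGH_GRADIENT,1,100,param1=80,param2=15,minRadius=25,maxRadius=62)
    for u,v,r in c[0][:2]: p=onplane(d,u+x0,v+y0,z);print('ball',u+x0,v+y0,r,(L(p)*1000).round(1))
E
python3 - <<'E'
from m import *
d=load('w2.npz');badges(d,(225,110,420,330));ball(d,.147,(220,200,430,400))
for c,a in blobs(d,'green',(30,300,130,390),60): p=onplane(d,*c,0.109);print('start',c,a,p.round(4),(L(p)*1000).round(1))
E
```

```text
red [262.53 148.19] 1010 [ 0.5838 -0.0966  0.0935] [37.6 23.7]
green [266.3  307.62] 508 [ 0.5087 -0.0976  0.0935] [-37.4  25.1]
yellow [372.7  307.69] 518 [ 0.5104 -0.1485  0.0935] [-37.4 -25.9]
blue [376.44 148.18] 1025 [ 0.5853 -0.1443  0.0935] [ 37.7 -24. ]
ball 320.5 287.5 49.1 [-0.9 -0.4]
start [ 73.71 344.27] 2771 [ 0.4958 -0.0126  0.109 ] [-47.7 110.5]
```

```bash
python3 - <<'E'
import cv2
a=cv2.imread('pics/s2.png')
cv2.imwrite('pics/s2c.png',cv2.resize(a[110:240,300:440],None,fx=5,fy=4.6,interpolation=cv2.INTER_CUBIC))
E
```

```text
(no output)
```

View pics/s2c.png

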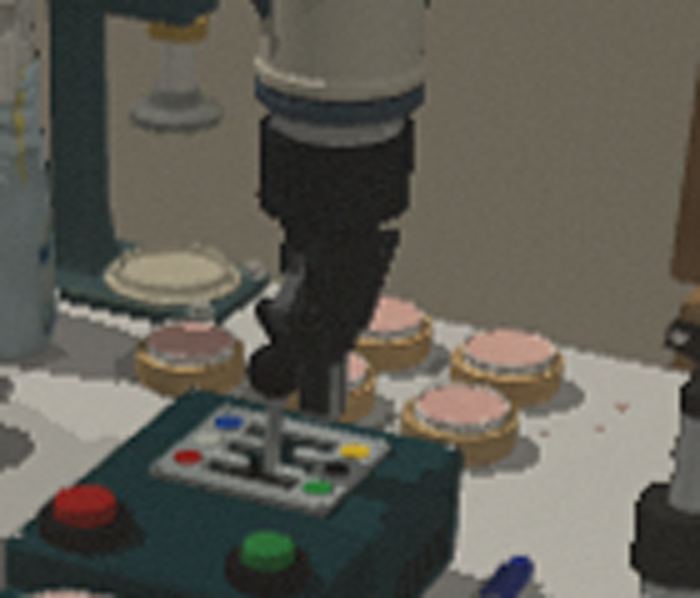

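```bash
cat >> h.py <<'E'
Q0=Rot.from_matrix(np.stack([np.cross([0,0,-1.],[np.cos(YAW),np.sin(YAW),0]),[0,0,-1.],[np.cos(YAW),np.sin(YAW),0]],1)).as_quat()
E
python3 - <<'E'
from h import *
bot.servo_line(W(-0.045,0,0.142),velocity=0.1)
bot.servo_line(W(-0.06,0,0.22),velocity=0.2); st('up')
bot.reach(W(-0.01,0.055,0.22),Q0); st('turned')
bot.servo_line(W(0.0005,0.048,0.142),velocity=0.15); st('low')
for y in (0.032,0.02,0.01,0.0,-0.007):
    bot.servo_line(W(0.0005,y,0.142),velocity=0.05); o=st(y)
    if np.linalg.norm(o['wrist_force'])>12: break
d=snap('wrist','w3.png');snap('scene','s3.png')
E
```

```text
up t 8.27 L [-59.7  -0. ] z 0.2197 F [-0.5  0.2 -2.1]
turned t 9.57 L [-10.3  55. ] z 0.2192 F [-0.  -0.8  0.6]
low t 10.24 L [ 0.7 47.9] z 0.1424 F [-0.2  0.2  0.7]
0.032 t 10.71 L [ 0.6 31.6] z 0.1423 F [ 0.3  0.  -0. ]
0.02 t 11.1 L [ 0.5 19.6] z 0.1419 F [ 0.6 -0.5 -0.4]
0.01 t 11.45 L [0.5 9.5] z 0.1419 F [ 0.2 -0.3 -1. ]
0.0 t 11.8 L [ 0.5 -0.5] z 0.142 F [ 0.3  0.4 -0.6]
-0.007 t 12.09 L [ 0.5 -7.4] z 0.142 F [-0.1  0.6 -0. ]
```

View pics/w3.png

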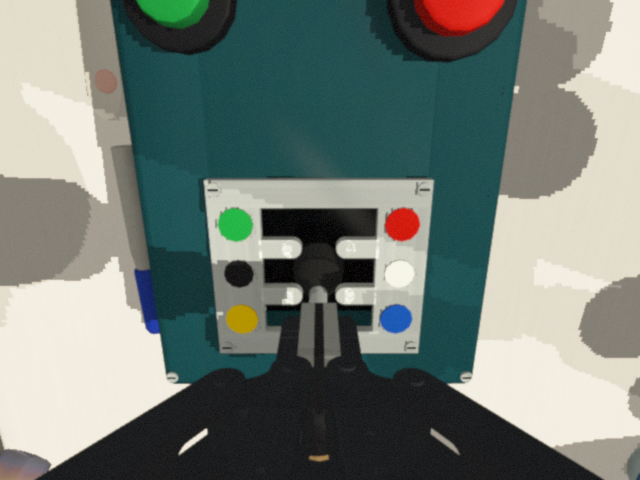

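```bash
python3 - <<'E'
from h import *
for y in (-0.0095,-0.011,-0.0125,-0.0135):
    bot.servo_line(W(0.0005,y,0.142),velocity=0.03); o=st(y)
    if np.hypot(*o['wrist_force'][:2])>6: break
snap('scene','s4.png')
# retreat, lift, go to +x side of the ball
bot.servo_line(W(0.0005,0.01,0.142),velocity=0.1)
bot.servo_line(W(0.02,0.03,0.22),velocity=0.2)
bot.reach(W(0.058,-0.040,0.22),Q); st('turned')
d=snap('wrist','w4.png')
E
```

```text
-0.0095 t 12.44 L [ 0.5 -9.5] z 0.142 F [ 0.4  1.6 -1.2]
-0.011 t 12.69 L [  0.4 -10.9] z 0.1419 F [ 0.5  2.3 -1.6]
-0.0125 t 12.94 L [  0.4 -12.5] z 0.1419 F [-1.3  2.1 -1.8]
-0.0135 t 13.19 L [  0.5 -13.5] z 0.142 F [ 0.   2.9 -1. ]
turned t 15.52 L [ 57.5 -39.9] z 0.2192 F [-0.1  0.4 -0.4]
```

View pics/w4.png

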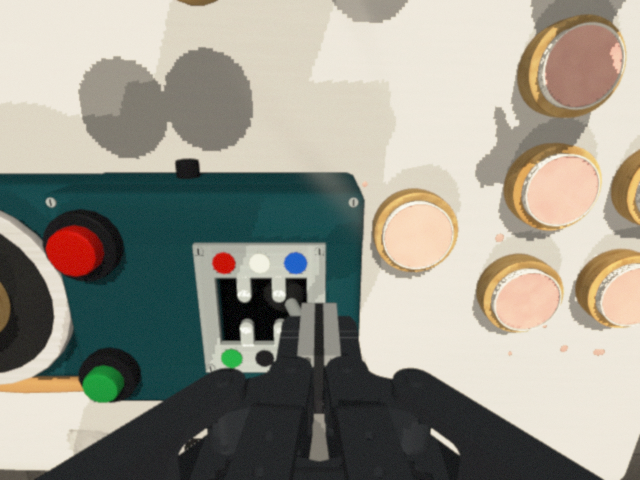

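```bash
python3 - <<'E'
from h import *
d=snap('scene','s5.png');a=cv2.imread('pics/s5.png')
cv2.imwrite('pics/s5c.png',cv2.resize(a[140:240,310:430],None,fx=6,fy=6,interpolation=cv2.INTER_CUBIC))
for b in ((0,0),(0,-.040),(-.037,0),(-.037,-.040)):
    z=0.147 if b==(0,0) else 0.141 if 0 in b else 0.135
    print(b,(proj(d,W(*b,z))-[310,140])*6)
E
```

```text
(0, 0) [264.38028015 298.97534477]
(0, -0.04) [302.50623017 275.02360167]
(-0.037, 0) [342.01595368 329.96788585]
(-0.037, -0.04) [378.6192102  305.04114462]
```

View pics/s5c.png

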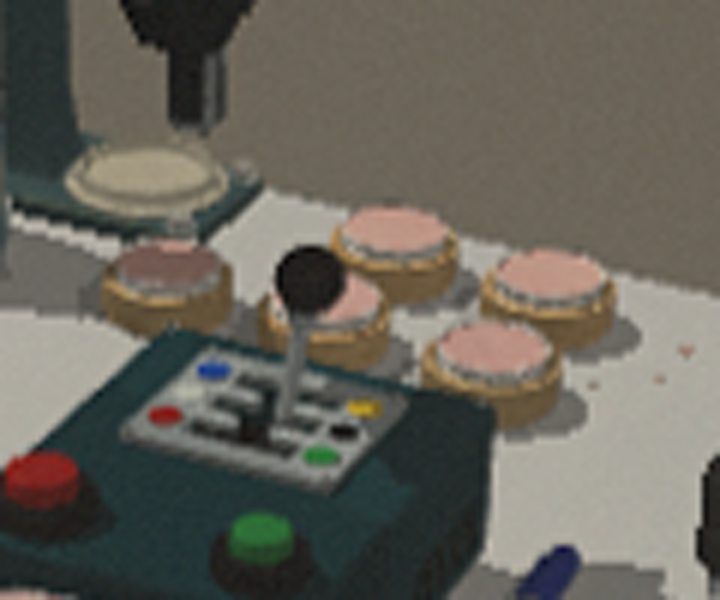

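```bash
python3 - <<'E'
from h import *
bot.servo_line(W(0.052,-0.040,0.139),velocity=0.15); st('low')
for x in (0.03,0.02,0.01,0.002,-0.003,-0.005,-0.007,-0.0085,-0.0095,-0.0105):
    bot.servo_line(W(x,-0.040,0.139),velocity=0.05 if x>0 else 0.02); o=st(x)
    if np.hypot(*o['wrist_force'][:2])>9: break
d=snap('wrist','w6.png');snap('scene','s6.png')
a=cv2.imread('pics/s6.png')
cv2.imwrite('pics/s6c.png',cv2.resize(a[140:240,310:430],None,fx=6,fy=6,interpolation=cv2.INTER_CUBIC))
E
```

```text
low t 16.31 L [ 52.6 -40.1] z 0.1397 F [ 0.1  0.4 -0. ]
0.03 t 16.9 L [ 30.  -40.1] z 0.1393 F [ 0.3 -0.   0.3]
0.02 t 17.25 L [ 20.  -40.1] z 0.1392 F [ 1.4 -0.7  1.2]
0.01 t 17.6 L [  9.5 -40. ] z 0.139 F [ 0.5 -0.4  1.4]
0.002 t 17.91 L [  1.3 -39.9] z 0.1388 F [ 0.7 -0.  -0.7]
-0.003 t 18.31 L [ -3.1 -40. ] z 0.139 F [ 1.2  0.3 -1.1]
-0.005 t 18.56 L [ -5. -40.] z 0.139 F [ 2.4  0.9 -1.3]
-0.007 t 18.81 L [ -7.1 -40. ] z 0.139 F [ 2.7  0.5 -2.2]
-0.0085 t 19.06 L [ -8.5 -40. ] z 0.139 F [ 2.8 -0.2 -2.3]
-0.0095 t 19.31 L [ -9.1 -40. ] z 0.139 F [ 4.6  0.9 -4.3]
-0.0105 t 19.56 L [ -9.5 -40.1] z 0.1391 F [ 7.6  1.  -4.4]
```

View pics/s6c.png

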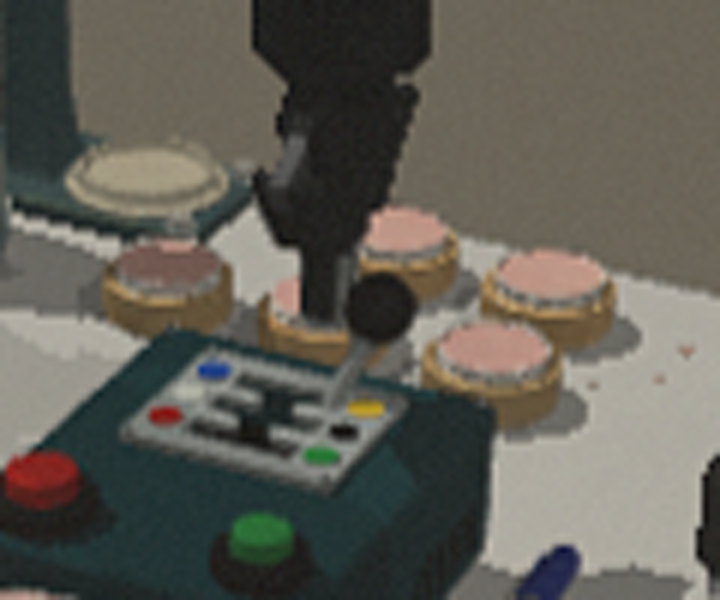

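View pics/w6.png

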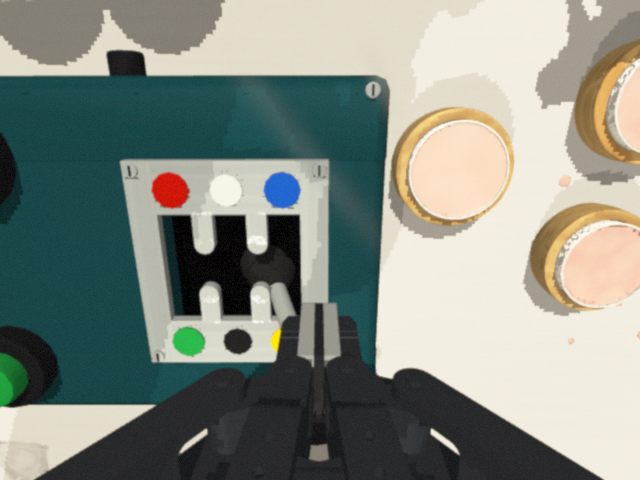

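The force rose at −9.5 mm, where the slot end was predicted, and the ball at (381,307) matches the predicted home position of (379,305). I'll retreat, check that the lever is home, and measure the start button.

```bash
python3 - <<'E'
from m import *
bot.servo_line(W(0.012,-0.040,0.142),velocity=0.1)
bot.servo_line(W(0.03,-0.030,0.23),velocity=0.2)
bot.reach(W(-0.085,0.05,0.23),Q); st()
d=snap('wrist','w7.png');snap('scene','s7.png')
for c,a in blobs(d,'green',(0,0,640,480),60): p=onplane(d,*c,0.109);print('green',c,a,(L(p)*1000).round(1))
t=load('top0.npz');s=load('scene0.npz')
print((L(onplane(t,366.48,274.04,.109))*1000).round(1),(L(onplane(s,353.19,228.37,.107))*1000).round(1))
E
```

```text
t 21.25 L [-85.9  50.2] z 0.2292 F [-0.4  0.7  0.8]
green [360.14 157.59] 422 [-35.2  25.4]
green [214.88 183.1 ] 1480 [-50.6 113.3]
[-52.3 116.4] [-53.9 115.8]
```

View pics/w7.png

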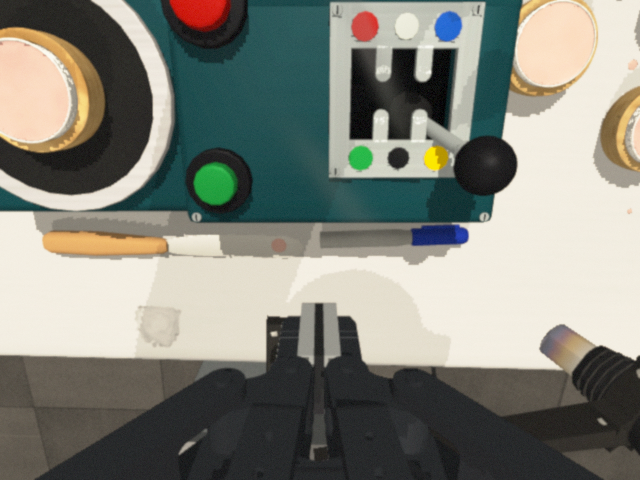

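```bash
python3 - <<'E'
from m import *
d=load('w7.npz')
for z in (0.1305,0.135): print('ball',(L(onplane(d,486,165,z))*1000).round(1))
bot.reach(W(-0.085,0.115,0.17),Q); st()
d=snap('wrist','w8.png')
for c,a in blobs(d,'green',(0,0,640,480),60): p=onplane(d,*c,0.109);print('green',c,a,(L(p)*1000).round(1))
E
```

```text
ball [-36.2 -41.5]
ball [-35.5 -39.6]
 t 21.79 L [-84.8 115.2] z 0.1691 F [0.3 0.9 0.1]
green [502.53 176.39] 706 [-34.4  31.2]
green [319.88 209.83] 2342 [-50.3 114.7]
```

View pics/w8.png

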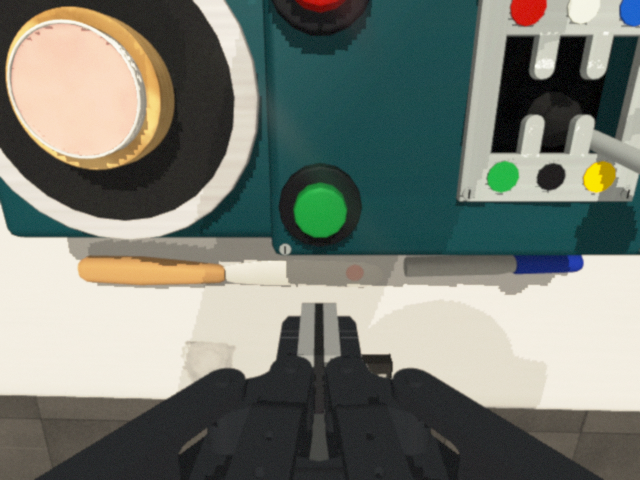

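```bash
python3 - <<'E'
from h import *
x,y=-0.0515,0.115
bot.servo_line(W(x,y,0.16),velocity=0.15)
bot.servo_line(W(x,y,0.130),velocity=0.1); st('above')
for z in (0.126,0.124,0.122,0.121,0.120,0.1195,0.119,0.1185):
    bot.servo_line(W(x,y,z),velocity=0.02); o=st(z)
    if o['wrist_force'][2]>8: break
bot.dwell(0.15); o=st('held')
snap('scene','s9.png')
a=cv2.imread('pics/s9.png')
cv2.imwrite('pics/s9c.png',cv2.resize(a[140:260,290:430],None,fx=5,fy=5,interpolation=cv2.INTER_CUBIC))
E
```

```text
above t 22.68 L [-52.  114.9] z 0.1301 F [-0.4 -0.7  0.3]
0.126 t 23.02 L [-51.4 115. ] z 0.1262 F [-0.1  0.   0.6]
0.124 t 23.27 L [-51.3 115. ] z 0.1241 F [-0.1  0.5  2.2]
0.122 t 23.52 L [-51.2 115. ] z 0.1221 F [ 0.2 -0.1  4.3]
0.121 t 23.77 L [-51.3 115. ] z 0.1211 F [0.6 1.1 4.6]
0.12 t 24.02 L [-51.3 115. ] z 0.1201 F [ 1.8 -0.2  4.8]
0.1195 t 24.27 L [-51.2 115. ] z 0.12 F [-1.   0.4 10.5]
held t 24.43 L [-51.2 115. ] z 0.12 F [-0.5  0.1 10.1]
```

View pics/s9c.png

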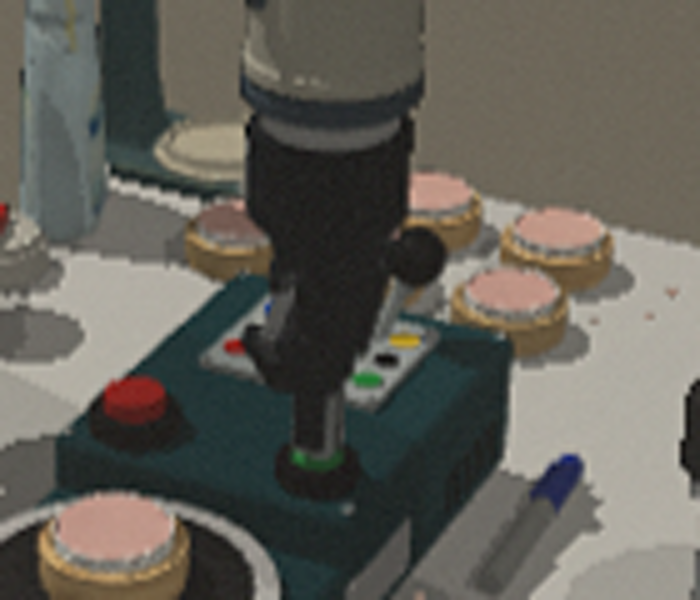

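The spring force climbed to about 5 N. Contact then went hard at z = 0.120, with a jump to 10 N after exactly 6 mm of travel, so the button is bottomed. I'll release it, retreat, check and then hand in.

```bash
python3 - <<'E'
from h import *
bot.servo_line(W(-0.0515,0.115,0.16),velocity=0.1)
bot.servo_line(W(-0.0515,0.115,0.24),velocity=0.2)
bot.reach(W(-0.10,0.03,0.26),Q);bot.dwell(0.3);st()
d=snap('wrist','w10.png');snap('scene','s10.png')
for c,a in blobs(d,'yellow',(0,0,640,480),60): print('yellow',(L(onplane(d,*c,.0935))*1000).round(1),c)
a=cv2.imread('pics/s10.png')
cv2.imwrite('pics/s10c.png',cv2.resize(a[140:260,290:430],None,fx=5,fy=5,interpolation=cv2.INTER_CUBIC))
E
```

```text
t 26.37 L [-99.8  30.7] z 0.2595 F [ 0.5 -0.5  0.5]
yellow [-37.2 -24.2] [397.77 131.37]
```

View pics/w10.png

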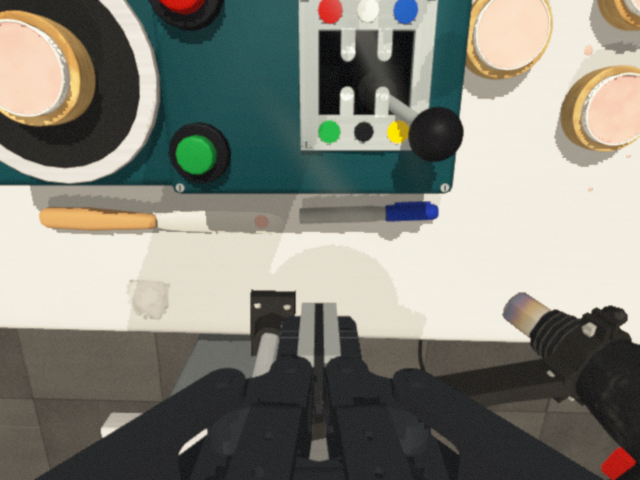

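View pics/s10c.png

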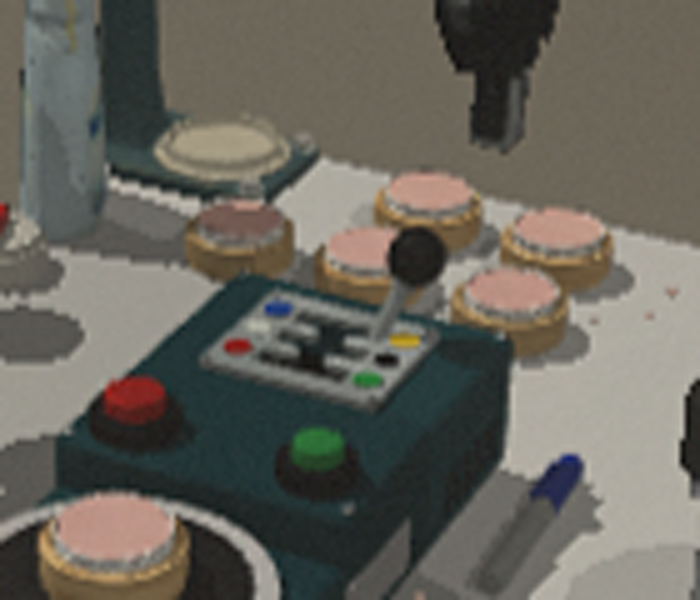

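The lever stands by the yellow badge with its ball at (437,133). The green button is up at (195,155), the tin is still on the platter, and nothing touches the arm.

```bash
python3 - <<'E'
from h import *
hand_in()
E
```

```text
the job is handed in; nothing more can be done
```

The lever is in the yellow slot (near right), and the start button has been pressed right down and released. I handed the job in at about 26 s of the 51 s allowed; no verdict is reported.

**Lever:** with shut fingertips I pushed the ball back to neutral, right into the outer column, then towards the robot to the slot end. The highest wrist force was about 9 N, when it met the slot end. Before the press, the wrist view put the ball at about (−36, −41) mm from the gate centre. That puts the stem about 1 mm short of the slot end, some 17 mm from the badge against the 19.5 mm limit. The last pictures show it still there.

**Start button:** the spring force rose to about 5 N, then the contact went hard at 10 N after 6 mm of travel. The last pictures show the button up again.

**Everything else:** in the last pictures the red stop button is up and the tin is on the platter. The spatula, the marker and the tins in view look undisturbed, though I judged this by eye. The gripper touches nothing.

**Disagreements:** the cameras differed by up to about 6 mm on the start button's position, so I aimed between them and the press worked. In the scene view, the ball was about 4 mm off its predicted place after the sideways push, which did no harm.

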